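Press a lens barrel into the sprung V-block of a lamp test jig

TASK

Take the black lens barrel off its orange rest, set it over the test jig's V-block and slide it lengthwise, glass end first, under the black hood until the glass end is flush with the hood's far side and the brass band is midway between the two V saddles. Only then press it straight down so that it lies on both faces of the V and the sprung block sinks at least halfway, and finish while still gripping it and holding it pressed: do not let go. Do not knock the hood or crush the barrel into the block, and leave the bulb, meter and screwdriver alone.

Things in the scene. Friction and masses are not known exactly. Their poses are not given: they have to be found in the camera images.
- lens: Lens barrel: black cylinder, 32 mm diameter, 170 mm long, 0.14 to 0.26 kg, a 26 mm wide brass band round its middle; glass window with aluminium rim at one end, red dot at the other. Origin: middle of its axis; x along the axis to the glass end (may be rolled about x). Starts level on the rest, axis 45 mm above the table, the band clear of the saddles. Balances when gripped across the band.
- lens_glass (a point): Centre of the lens barrel's glass end, on its axis, 85 mm from the barrel's origin along its x.
- rest: Orange fixed rest, base 150 x 70 x 8 mm, with two low V saddles (12 mm long, below the barrel axis) centred 56 mm either side of its middle, which carry the barrel near its ends; between them the barrel is free for fingers down to the base. Origin: centre of the underside; x along the barrel.
- jig: Fixed test jig: aluminium base 185 x 110 x 12 mm with the sprung blue V-block and, at its +x end, the black hood. The V-block: a 124 x 50 mm plate, top 43 mm above the table, with a V saddle near each end (16 mm long, centred at x = +-54 mm, lower than the seated axis); the 92 mm between them is open for fingers. Origin on the table below the middle of the V-block; x along the V to the hood.
- hood_gap (a point): Middle of the opening of the hood, the black arch across the jig, fixed to it: 77 mm along the jig x, 75 mm above the table, axes as the jig. The hood is 16 mm deep (69 to 85 mm along the jig x), its opening 56 mm wide between the posts, roof underside 105 mm and top 114 mm above the table, open at both ends; only the base lies under it.
- seat (a point): On the sprung V-block: where the middle of the barrel axis lies when fully seated and centred. 75 mm above the table with the block up; it sinks with the block. x along the V to the hood, y across, z up. The steel 45 degree saddle faces on +y and -y give the two contact lines. The block floats sideways (y) 3 mm each way on light springs (0.4 N/mm), centring itself under the barrel.
- vblock (a joint): How far the V-block is pressed down on its springs, in m: 0 = up, 0.010 = at its stop. The weight of the barrel alone does not sink it; it starts to sink at about 4 N on the block, then takes 0.8 N more per mm, about 12 N at the stop.
- bulb: Bystander: LED bulb standing on a finned dark heatsink 50 x 50 mm, 61 mm tall. Origin: centre of the underside.
- meter: Bystander: yellow multimeter lying flat, 75 x 150 x 32 mm. Origin: centre of the underside.
- driver: Bystander: screwdriver lying on the table, about 200 mm long along its x.
There are look-alikes about, which are no part of the job. Of the things like the lens, leave any that is blue, green or turquoise; of the rest the larger one is meant.

How it is judged:
By the outcome, as a careful person would: the job done as asked, in the order asked, and still so for the second after the job is handed in, while the arm keeps its last pose, push and grip.
It also fails if it takes over 45 s, if anything falls off the work surface, if the arm or the gripper's body presses on something with over 40 N, if the wrist force passes 120 N, or if a joint passes its speed limit or range.

ROBOT

A 6-joint arm with a two-finger parallel gripper is mounted at the origin on the work surface. World frame = base frame: x ahead of the robot, y to its left, z up, the work surface at z = 0. Lengths are in mm, angles in rad, forces in N, time in s.
With the tool pointing down it reaches from about 350 to 975 mm from the base axis. Payload 7.1 kg.
Tool frame: the origin (TCP) lies at the very end of the fingers, on their centre line; the grasp point (between the pads) lies 19 mm behind it; x points along the fingers, y is the direction in which the jaws open and shut, and the axes are right-handed (so a half turn about x gives the same grasp; the last joint's range is limited). The gripper opens to 88 mm and grips with 3 to 60 N. Pads are 20 mm wide; open, the fingers measure 115 mm over their backs; the gripper's body (75 mm by 178 mm) begins 61 mm behind the grasp point.
Start: joints at [1.145, 0.423, 1.63, -0, 1.089, -0.019], TCP at [247.263, 573.991, 222.675] pointing down, gripper open.
Joint ranges: [-3, 3], [-0.9, 2.11], [0.09, 2.58], [-1.31, 4.45], [0.11, 2.69], [-2.54, 2.54]. Speed limits (rad/s): [2.39, 2.39, 3.01, 3.14, 3.14, 3.14].

INTERFACE

Orientations are given as a rotation vector (axis times angle).
In Python, from workcell import ctrl gives the robot as it stands. The module is installed in compiled form; this text tells all that it offers.
- The arm moves only by the tool carry_out, never from a script. Its argument "commands" is a list of rows, each a list of 6 numbers: the shift along the tool's x, y, z in m, then the turn, a rotation vector about the tool's x, y, z in degrees. In form: [[tx, ty, tz, rx, ry, rz], ...]. A call has 1 to 8 rows; each row shifts and turns the pose as measured when the row begins, along the tool's axes as they then stand; what a row does not reach is not made up. A row lasts 1/8 s, in which the tool goes at most 62.5 mm and 10.7 degrees, less where a joint would pass 70% of its speed; a pose out of reach is approached as far as the arm can. A call with a gripper value outside its range is refused whole. "grip" is the closure, from 0 (fully open) to 1 (shut), set as the call begins (left out, the last holds). The fingers move at their own pace and stop on an object; the grip force is fixed at half the most. Time passes only in rows, so rows that do not move let the fingers close. It gives the time, the measured TCP pose, the force and the opening at its end, in the units of the state.
- ctrl.get_obs(): the state, without advancing time (a new reading comes with each control period).
- ctrl.get_image(name): name is "scene" or "top" or "wrist"; returns a dict with "pixels" (420x560x3 uint8, blue, green, red), "intrinsics" (3x3 intrinsics, pixels), "dist_coeffs" ([k1, k2, p1, p2, k3] as OpenCV has them; the pictures are not rectified), "rvec" (rotation vector, rad) and "tvec" (3), from world to camera coordinates, as OpenCV has them. Camera axes: x right, y down, z forward; pixel columns grow to the right and rows downward; lengths in mm; the calibration is good to about 2 mm. A picture is of the moment at which its call begins. There is no depth.
- ctrl.close_job(): hands the job in, once; it reports no verdict.
The state is a dict: "t": time; "qpos": joint angles; "qvel": joint speeds; "joint_torque": joint torques, N m; "ee_pos": TCP position; "orientation": TCP orientation; "ft_force": force on the tool from outside, world axes, zero at the start; "moment": the same for the moment, N m; "width": finger opening in mm.
Only numpy, scipy, OpenCV 4.12 (cv2) and the standard library are available. Lean on these libraries where they do the work, as an engineer would, in place of code of your own. Each camera call takes 0.05 s, during which the arm holds its last target. There are 200 camera calls.

## Working session

There is one attempt and no reset: what is moved stays moved. The work goes in short steps, Python scripts to look and compute and a tool call to move; the robot and the scene stay as the last step left them, time stands still between calls to the robot, and variables do not carry over. Pictures are saved under pics/ and viewed, about 8 in all and at most 12, crops included, and the job is handed in when it is done.

Besides the shell and the picture viewer there is one more tool, called as name(argument=value, ...) on one line, values as JSON. carry_out: Moves the arm, as the interface text tells. Its arguments: {"type":"object","properties":{"commands":{"type":"array"},"grip":{"type":"number"}},"required":["commands"]}

```bash
mkdir -p pics; cat > h.py <<'E'
import numpy as np, cv2, pickle
from workcell import ctrl
def grab(n,f):
    d=ctrl.get_image(n); cv2.imwrite(f'pics/{f}.png',np.asarray(d['pixels'])); pickle.dump({k:np.array(v) for k,v in d.items()},open(f'{f}.pkl','wb')); return d
def load(f): return pickle.load(open(f+'.pkl','rb'))
def ray(d,uv):
    R=cv2.Rodrigues(np.array(d['rvec'],float))[0]; t=np.array(d['tvec'],float).ravel()
    p=cv2.undistortPoints(np.array([[uv]],float),np.array(d['intrinsics'],float),np.array(d['dist_coeffs'],float)).ravel()
    return -R.T@t, R.T@np.array([p[0],p[1],1.])
def atz(d,uv,z):
    c,v=ray(d,uv); return c+v*(z-c[2])/v[2]
def proj(d,P):
    return cv2.projectPoints(np.array(P,float).reshape(-1,1,3),np.array(d['rvec'],float),np.array(d['tvec'],float),np.array(d['intrinsics'],float),np.array(d['dist_coeffs'],float))[0].reshape(-1,2)
E
python3 - <<'E'
from h import *
a=grab('scene','s0')['pixels'];b=grab('top','t0')['pixels']
for n in ('s0','t0'):
    d=load(n);print(n,ray(d,(280,210)))
cv2.imwrite('pics/both.png',cv2.resize(np.asarray(b),(784,588)))
print(ctrl.get_obs())
E
```

```text
s0 (array([1204.13085437,  176.68705546,  882.56044447]), array([-0.66002931, -0.12297581, -0.74127977]))
t0 (array([ 414.14536003,   53.68271455, 1139.51768186]), array([ 0.07187409,  0.01244856, -0.99737327]))
{'t': 0.1, 'qpos': array([ 1.14501488e+00,  4.23789250e-01,  1.63061759e+00, -1.84310848e-05,
        1.08861773e+00, -1.89743728e-02]), 'qvel': array([ 0.00099423, -0.00077458, -0.00229515,  0.00038009,  0.00162745,
       -0.00102461]), 'joint_torque': array([-8.63834684e-04, -5.45611882e+01, -2.74324948e+01,  6.45459280e-02,
        1.88809022e-02, -5.06642237e-06]), 'ee_pos': array([247.05219007, 573.53680429, 221.96235995]), 'orientation': array([ 0.31800692,  1.54744052, -0.320219  ]), 'ft_force': array([-0.40069147, -0.50378448, -0.65266406]), 'moment': array([-0.03203264, -0.02172009, -0.01324957]), 'width': 87.86318263164614}
```

View pics/both.png

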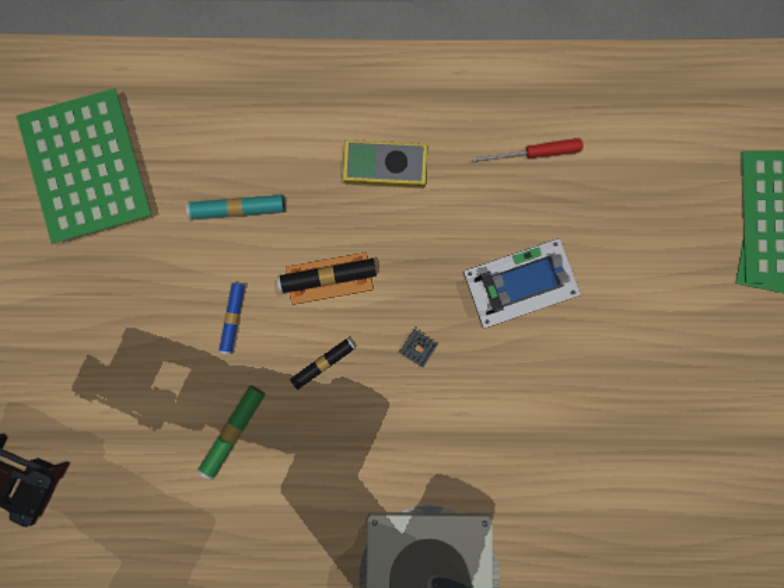

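View pics/s0.png

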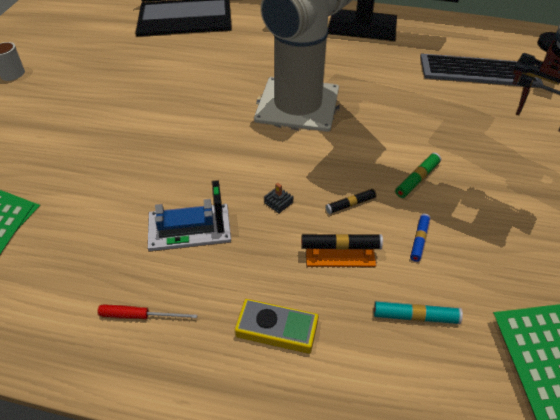

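The top view (784 px) shows these lens-like objects: large black on the orange rest (328,275), small black (323,362), teal (236,207), blue (232,318) and green (231,432). The large black one fits, being the larger non-blue/green one and on the rest. The jig is at (522,283) with its hood on the left. I'll confirm with an enlarged crop.

```bash
python3 - <<'E'
from h import *
im=load('t0')['pixels']
a=cv2.resize(im[170:230,190:280],None,fx=8,fy=8,interpolation=cv2.INTER_CUBIC)[:, :720]
b=cv2.resize(im[165:240,325:420],None,fx=8,fy=8,interpolation=cv2.INTER_CUBIC)
cv2.imwrite('pics/cropA.png',a);cv2.imwrite('pics/cropB.png',b)
E
```

```text
(no output)
```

View pics/cropA.png

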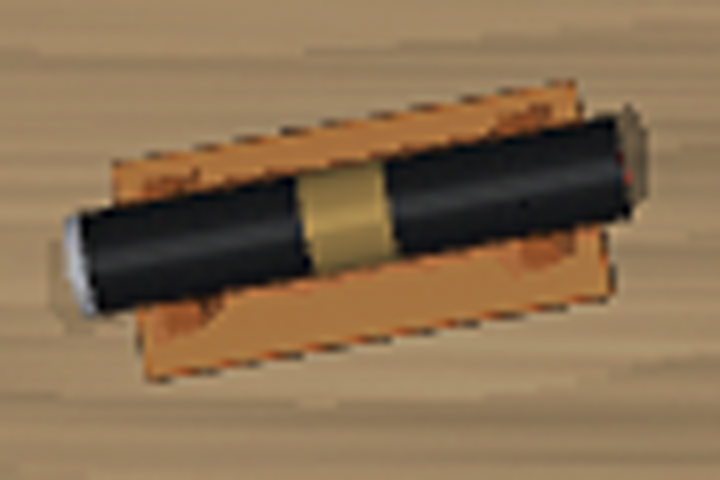

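View pics/cropB.png

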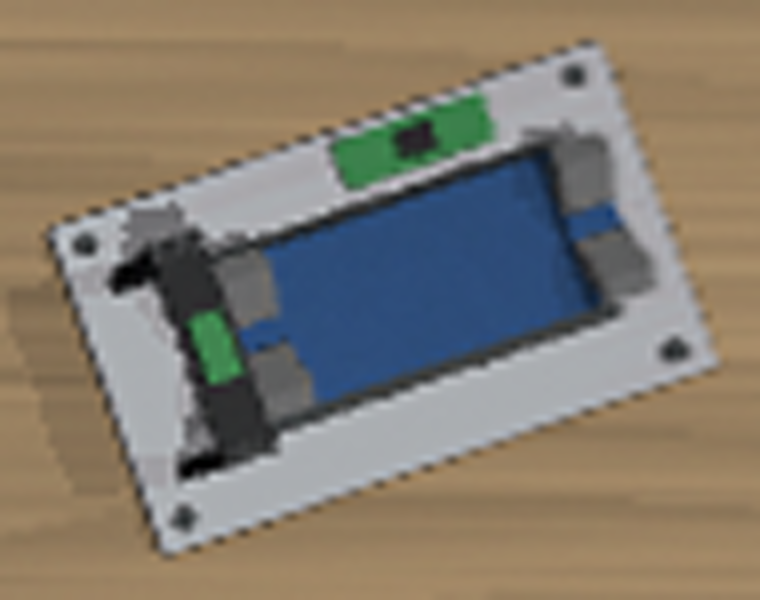

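Crop A confirms the black barrel on the orange rest: glass with its white rim at (82,264), red dot at (628,170), band centre (349,217). Crop B shows the jig with the hood at its left end. Base corners are (47,230), (600,42), (718,365) and (163,556); saddle notches are (265,335) and (592,222).

```bash
python3 - <<'E'
from h import *
d=load('t0')
A=lambda x,y,z:atz(d,((x+.5)/8-.5+190,(y+.5)/8-.5+170),z)
B=lambda x,y,z:atz(d,((x+.5)/8-.5+325,(y+.5)/8-.5+165),z)
g=A(84,264,48);r=A(621,168,48);bd=A(349,217,50)
v=g-r;print('lens',g,r,np.linalg.norm(v),'mid',(g+r)/2,'band',bd,'yaw',np.degrees(np.arctan2(v[1],v[0])))
c=[B(*p,12) for p in((47,230),(600,42),(718,365),(163,556))]
print(np.round(c,1)); print([np.linalg.norm(c[i]-c[i-1]) for i in range(4)])
v=(c[0]+c[3]-c[1]-c[2])/2;yaw=np.arctan2(v[1],v[0]);print('base ctr',np.mean(c,0),'yaw',np.degrees(yaw))
e=np.array([np.cos(yaw),np.sin(yaw),0])
n1,n2=B(265,335,43),B(592,222,43);w=n1-n2
print('notch',n1,n2,np.linalg.norm(w),(n1+n2)/2,np.degrees(np.arctan2(w[1],w[0])))
h=B(219,350,114);print('hoodtop ctr',h,'origin',h-77*e)
print('origin rel base',((n1+n2)/2-np.mean(c,0))@e)
s=cv2.Rodrigues(ctrl.get_obs()['orientation'])[0];print(s)
E
```

```text
lens [509.56870207 262.48952735  48.        ] [540.25066664  99.04507736  48.        ] 166.29934209842747 mid [524.90968436 180.76730236  48.        ] band [524.37821372 181.73509752  50.        ] yaw 100.63189014772433
[[ 538.6  -59.2   12. ]
 [ 599.4 -233.4   12. ]
 [ 497.4 -269.1   12. ]
 [ 436.2  -95.4   12. ]]
[np.float64(108.61892824900919), np.float64(184.5571698843622), np.float64(108.02251944643947), np.float64(184.1084353748868)]
base ctr [ 517.88375406 -164.27713734   12.        ] yaw 109.34014694623453
notch [ 503.30499362 -122.65760242   43.        ] [ 538.71525282 -222.52255223   43.        ] 105.95704156233607 [ 521.01012322 -172.59007732   43.        ] 109.5235625943924
hoodtop ctr [493.13233821 -98.09887681 114.        ] origin [ 518.63286168 -170.75369979  114.        ]
origin rel base -8.879210819154359
[[-5.76556655e-04  3.95670728e-01  9.18392260e-01]
 [-1.31081478e-03  9.18391324e-01 -3.95671148e-01]
 [-9.99998975e-01 -1.43196898e-03 -1.08535939e-05]]
```

carry_out(commands=[[0,0,0,9.5,0,0],[0,0,0,9.5,0,0],[0,0,0,9.5,0,0],[0,0,0,9.5,0,0],[0,0,0,9.5,0,0],[0,0,0,8.6,0,0],[0,0,0,0,0,0]], grip=0)

```text
t: 0.98
ee_pos: [246.1, 571.4, 218.7]
orientation: [1.088, 1.276, -1.101]
ft_force: [-0.6, -0.4, -0.2]
width: 87.9
```

```bash
cat >> h.py <<'E'
def to(P,yaw=None):
    o=ctrl.get_obs();R=cv2.Rodrigues(o['orientation'])[0]
    s=R.T@(np.array(P)-o['ee_pos'])/1000
    y=np.degrees(np.arctan2(R[1,1],R[0,1]))
    print('t',o['t'],'pos',o['ee_pos'].round(1),'shift',s.round(4),'jaw yaw',y.round(2),'turn x',None if yaw is None else round(y-yaw,2),'tilt',R[:,0].round(4),'F',o['ft_force'].round(1),'M',o['moment'].round(2),'w',round(o['width'],1))
E
python3 -c "
from h import *
to((524.6,181.2,150),10.6)"
```

```text
t 0.975 pos [246.1 571.4 218.7] shift [0.0706 0.2154 0.428 ] jaw yaw 8.86 turn x -1.74 tilt [-0.0033 -0.0072 -1.    ] F [-0.6 -0.4 -0.2] M [-0.04  0.06 -0.04] w 87.9
```

carry_out(commands=[[0,0.027,0.0535,0,0,0],[0,0.027,0.0535,0,0,0],[0,0.027,0.0535,0,0,0],[0,0.027,0.0535,0,0,0],[0,0.027,0.0535,0,0,0],[0,0.027,0.0535,0,0,0],[0,0.027,0.0535,0,0,0],[0,0.027,0.0535,0,0,0]])

```text
t: 1.98
ee_pos: [537.3, 178.2, 219.8]
orientation: [1.06, 1.292, -1.071]
ft_force: [-0.2, 0.4, 0.4]
width: 87.5
```

```bash
python3 -c "
from h import *
to((524.6,181.2,150),10.6)"
```

```text
t 1.975 pos [537.3 178.2 219.8] shift [ 0.0698 -0.0117 -0.0058] jaw yaw 11.06 turn x 0.46 tilt [-0.0023 -0.006  -1.    ] F [-0.2  0.4  0.4] M [ 0.02 -0.04 -0.  ] w 87.5
```

carry_out(commands=[[0.035,-0.006,-0.003,0.4,0.35,0],[0.034,-0.006,-0.003,0,0,0],[0,0,0,0,0,0]])

```text
t: 2.35
ee_pos: [527.6, 177.1, 149.8]
orientation: [1.069, 1.294, -1.07]
ft_force: [-0.9, -0.4, 0.3]
width: 87.9
```

```bash
python3 -c "
from h import *
to((524.6,181.2,26),10.6)
d=grab('wrist','w1');cv2.imwrite('pics/w1b.png',cv2.resize(d['pixels'],(784,588)))
to((524.6,181.2,26),10.6)
c=np.array([524.6,181.2,45]);a=np.radians(100.6);e=np.array([np.cos(a),np.sin(a),0])
print(proj(d,[c,c+85*e,c-85*e,c+[0,0,16]])*1.4)"
```

```text
t 2.35 pos [527.6 177.1 149.8] shift [ 0.1238 -0.0021 -0.0045] jaw yaw 10.79 turn x 0.19 tilt [-1.e-03  4.e-04 -1.e+00] F [-0.9 -0.4  0.3] M [-0.02  0.05 -0.  ] w 87.9
t 2.4 pos [528.9 177.6 151.2] shift [ 0.1252 -0.0038 -0.0043] jaw yaw 10.78 turn x 0.18 tilt [ 0.0017  0.0012 -1.    ] F [0.7 0.5 0.3] M [-0.05  0.09 -0.02] w 88.1
[[396.21424628 286.97622282]
 [396.61329372 149.07220828]
 [395.87442181 403.74912143]
 [396.09059038 293.51644967]]
```

View pics/w1b.png

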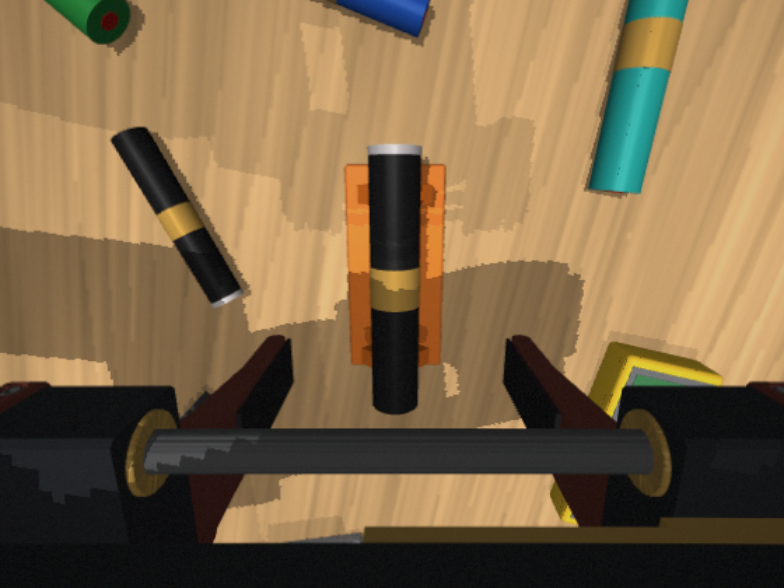

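Wrist view: glass rim up at (395,148), band centre (395,290), near end (395,410). That is within about 2 mm of the prediction, and the axis is parallel to the fingers' plane. Descending.

carry_out(commands=[[0.03,-0.003,-0.005,0,0,0],[0.03,0,0,0,0,0],[0.03,0,0,0,0,0],[0.015,0,0,0,0,0],[0,0,0,0,0,0]])

```text
t: 3.02
ee_pos: [532.9, 186.0, 51.9]
orientation: [1.073, 1.287, -1.049]
ft_force: [-0.2, -0.4, 0.1]
width: 87.8
```

```bash
python3 -c "
from h import *
to((524.6,181.7,26),10.6)"
```

```text
t 3.025 pos [532.9 186.   51.9] shift [ 0.0258 -0.0094  0.0027] jaw yaw 11.32 turn x 0.72 tilt [ 0.0157  0.0057 -0.9999] F [-0.2 -0.4  0.1] M [-0.09  0.11  0.04] w 87.8
```

carry_out(commands=[[0,-0.009,0.002,0.6,-0.1,-0.95],[0,0,0,0,0,0]])

```text
t: 3.28
ee_pos: [525.4, 182.7, 54.1]
orientation: [1.072, 1.292, -1.068]
ft_force: [-0.4, 0.4, 1.3]
width: 87.6
```

```bash
python3 -c "
from h import *
for i in range(3):
  to((524.6,181.7,26),10.6); ctrl.get_image('wrist')"
```

```text
t 3.275 pos [525.4 182.7  54.1] shift [ 0.0281 -0.001   0.0008] jaw yaw 10.72 turn x 0.12 tilt [ 0.0017  0.0015 -1.    ] F [-0.4  0.4  1.3] M [-0.07 -0.01  0.03] w 87.6
t 3.325 pos [525.9 182.8  54.2] shift [ 0.0282 -0.0015  0.0009] jaw yaw 10.72 turn x 0.12 tilt [ 0.0027  0.0018 -1.    ] F [-0.1 -0.1 -0. ] M [-0.05  0.08 -0.01] w 88.1
t 3.375 pos [526.  182.9  54. ] shift [ 0.028  -0.0016  0.0009] jaw yaw 10.72 turn x 0.12 tilt [ 0.0028  0.0018 -1.    ] F [0.5 0.1 0.2] M [-0.01  0.02 -0.04] w 88.0
```

carry_out(commands=[[0.014,-0.0015,0,0,0,-0.2],[0.014,-0.0005,0,0,0,0],[0,0,0,0,0,0]])

```text
t: 3.8
ee_pos: [523.6, 182.4, 23.8]
orientation: [1.07, 1.294, -1.071]
ft_force: [0.1, 0.4, 0.2]
width: 87.8
```

```bash
python3 -c "
from h import *
to((524.6,182.7,26),10.6)"
```

```text
t 3.8 pos [523.6 182.4  23.8] shift [-0.0022  0.001  -0.0001] jaw yaw 10.72 turn x 0.12 tilt [-0.0013  0.001  -1.    ] F [0.1 0.4 0.2] M [-0.05  0.02 -0.04] w 87.8
```

carry_out(commands=[[-0.002,0.001,0,0.1,0,0],[0,0,0,0,0,0],[0,0,0,0,0,0],[0,0,0,0,0,0],[0,0,0,0,0,0],[0,0,0,0,0,0],[0,0,0,0,0,0],[0,0,0,0,0,0]], grip=1)

```text
t: 4.8
ee_pos: [524.2, 182.5, 26.1]
orientation: [1.071, 1.294, -1.073]
ft_force: [0.6, -0.2, 0.3]
width: 31.3
```

```bash
python3 -c "
from h import *
to((524.6,182.7,26),10.6)"
```

```text
t 4.8 pos [524.2 182.5  26.1] shift [ 0.0001  0.0005 -0.0001] jaw yaw 10.62 turn x 0.02 tilt [-2.5e-03  7.0e-04 -1.0e+00] F [ 0.6 -0.2  0.3] M [-0.1   0.13 -0.02] w 31.3
```

carry_out(commands=[[-0.01,0,0,0,0,0],[-0.025,0,0,0,0,0],[-0.03,0,0,0,0,0],[-0.03,0,0,0,0,0],[-0.02,0,0,0,0,0],[0,0,0,0,0,0]])

```text
t: 5.55
ee_pos: [524.5, 182.3, 146.3]
orientation: [1.071, 1.293, -1.073]
ft_force: [-0.9, 0.5, -1.6]
width: 31.1
```

```bash
python3 -c "
from h import *
grab('wrist','w2')
a=np.radians(109.4);e=np.array([np.cos(a),np.sin(a),0]);o=np.array([520,-171.5,150])
to(o-45*e,19.4)
d=grab('scene','s2')"
```

```text
t 5.6 pos [523.9 182.1 145.3] shift [-0.0048 -0.0621  0.3913] jaw yaw 10.61 turn x -8.79 tilt [-3.6e-03  2.0e-04 -1.0e+00] F [-0.7  0.3 -1.3] M [-0.03  0.05  0.01] w 31.3
```

carry_out(commands=[[-0.001,-0.0035,0.025,0,0,0],[-0.001,-0.0075,0.049,0,0,0],[-0.001,-0.008,0.051,0,0,0],[-0.001,-0.008,0.051,0,0,0],[-0.001,-0.008,0.051,0,0,0],[-0.001,-0.008,0.051,0,0,0],[-0.001,-0.0075,0.045,0,0,0],[0,-0.004,0.025,0,0,0]])

```text
t: 6.65
ee_pos: [529.2, -178.6, 141.3]
orientation: [1.06, 1.31, -1.081]
ft_force: [-0.6, 0.6, -1.3]
width: 31.4
```

```bash
python3 -c "
from h import *
a=np.radians(109.4);e=np.array([np.cos(a),np.sin(a),0]);o=np.array([520,-171.5,150])
to(o-45*e,19.4)"
```

```text
t 6.65 pos [ 529.2 -178.6  141.3] shift [-0.0088 -0.0012  0.0358] jaw yaw 10.9 turn x -8.5 tilt [-0.0204  0.0011 -0.9998] F [-0.6  0.6 -1.3] M [-0.05 -0.01 -0.06] w 31.4
```

carry_out(commands=[[-0.005,0,0.018,-4.3,0,1.0],[-0.004,0,0.018,-4.2,0,0],[0,0,0,0,0,0]])

```text
t: 7.02
ee_pos: [534.8, -216.1, 145.6]
orientation: [0.959, 1.363, -0.958]
ft_force: [0.1, 0.5, -2.4]
width: 31.5
```

```bash
python3 -c "
from h import *
a=np.radians(109.4);e=np.array([np.cos(a),np.sin(a),0]);o=np.array([520,-171.5,150])
to(o-45*e,19.4)
d=grab('wrist','w3');cv2.imwrite('pics/w3b.png',cv2.resize(d['pixels'],(784,588)))
to(o-45*e,19.4)
o[2]=114
n=np.array([-e[1],e[0],0])
print('hood top corners',proj(d,[o+x*e+y*n for x in(69,85) for y in(-28,28)])*1.4)
o[2]=12
print('base corners',proj(d,[o+x*e+y*n for x in(-83.5,101.5) for y in(-55,55)])*1.4)
g=np.array([*ctrl.get_obs()['ee_pos'][:2],169.]);print('glass expected',proj(d,[g+85*e])*1.4)
"
```

```text
t 7.025 pos [ 534.8 -216.1  145.6] shift [-0.0044  0.0008 -0.0021] jaw yaw 19.38 turn x -0.02 tilt [-0.0096  0.0079 -0.9999] F [ 0.1  0.5 -2.4] M [-0.04  0.03 -0.01] w 31.5
t 7.075 pos [ 534.2 -215.3  145.3] shift [-0.0047  0.0011 -0.001 ] jaw yaw 19.37 turn x -0.03 tilt [-0.0108  0.0085 -0.9999] F [ 0.2  0.1 -1.7] M [-0.13  0.05 -0.01] w 31.3
hood top corners [[469.99805612  72.3375153 ]
 [335.45992757  72.56548829]
 [471.80262685  28.70379324]
 [333.91435447  29.03409293]]
base corners [[475.57424493 333.05734518]
 [327.43966456 332.69227612]
 [489.80708846  55.18446292]
 [314.66859638  55.52736849]]
glass expected [[399.37072264 135.60377945]]
```

View pics/w3b.png

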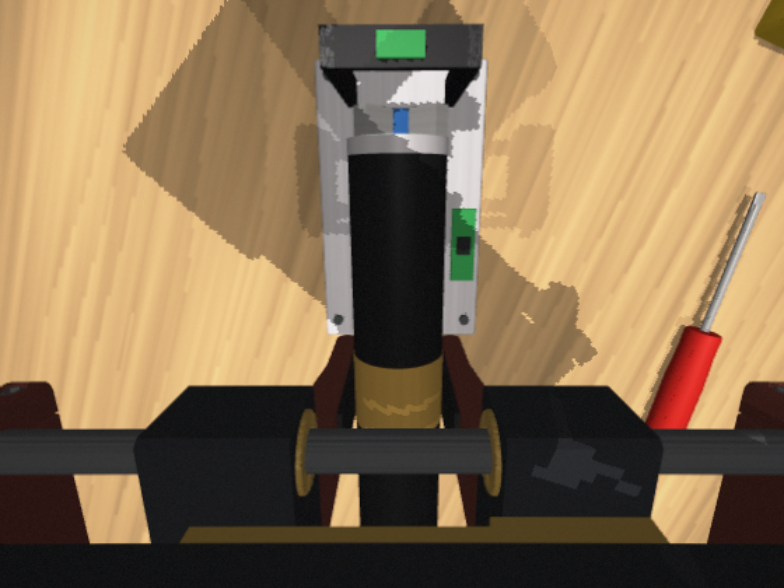

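The hood is at y 25–69 in the picture, centred at x=400.5. The barrel's glass silhouette is at (349..447,134). Both agree with my estimates to about 1 mm, with the hood about 1 mm further along. I'll go down at jig x ≈ -26, where the fingers clear the saddle and the glass clears the hood.

carry_out(commands=[[0,0.001,-0.01,0,-0.6,0.4],[0,0,-0.009,0,0,0],[0,0,0,0,0,0]])

```text
t: 7.45
ee_pos: [526.8, -193.0, 143.9]
orientation: [0.957, 1.354, -0.958]
ft_force: [-0.1, 0.4, -1.9]
width: 31.1
```

```bash
cat >> h.py <<'E'
a=np.radians(109.4);e=np.array([np.cos(a),np.sin(a),0]);n=np.array([-e[1],e[0],0]);O=np.array([519.7,-170.7,0])
def jig(x,z):
    to(O+x*e+np.array([0,0,z]),19.4)
    ob=ctrl.get_obs();q=ob['ee_pos']-O;R=cv2.Rodrigues(ob['orientation'])[0]
    print('jig xyz TCP',(q@e).round(1),(q@n).round(1),q[2].round(1),'tilt fix about y,z deg',np.degrees([(R[:,0]@e)*-1,(R[:,0]@n)*1]).round(2))
E
python3 -c "
from h import *
jig(-26,64)"
```

```text
t 7.45 pos [ 526.8 -193.   143.9] shift [0.0799 0.0009 0.0028] jaw yaw 19.34 turn x -0.06 tilt [-0.0034  0.0022 -1.    ] F [-0.1  0.4 -1.9] M [-0.07  0.06  0.01] w 31.1
jig xyz TCP -23.4 0.7 143.9 tilt fix about y,z deg [-0.18  0.14]
```

carry_out(commands=[[0.015,0,0.0025,0,-0.15,0.15],[0.02,0,0,0,0,0],[0.015,0,0,0,0,0],[0,0,0,0,0,0]])

```text
t: 7.95
ee_pos: [528.0, -195.0, 90.7]
orientation: [0.957, 1.35, -0.956]
ft_force: [0.2, 0.5, -1.4]
width: 31.1
```

```bash
python3 -c "
from h import *
jig(-26,64)"
```

```text
t 7.95 pos [ 528.  -195.    90.7] shift [0.0267 0.0003 0.0003] jaw yaw 19.4 turn x -0.0 tilt [ 8.e-04  1.e-04 -1.e+00] F [ 0.2  0.5 -1.4] M [-0.09  0.05  0.  ] w 31.1
jig xyz TCP -25.7 0.3 90.7 tilt fix about y,z deg [ 0.01 -0.05]
```

carry_out(commands=[[0.013,0,0,0,0,0],[0.012,0,0,0,0,0],[0,0,0,0,0,0]])

```text
t: 8.32
ee_pos: [528.4, -195.4, 64.3]
orientation: [0.957, 1.349, -0.956]
ft_force: [-0.3, 0.4, -1.6]
width: 31.3
```

```bash
python3 -c "
from h import *
jig(-26,64.5)
d=grab('scene','s3');p=proj(d,[O+[0,0,75]])[0];print(p)
u,v=p.astype(int);c=d['pixels'][v-45:v+45,u-60:u+60];cv2.imwrite('pics/s3c.png',cv2.resize(c,None,fx=6,fy=6,interpolation=cv2.INTER_CUBIC))
def q(P): return (proj(d,P)-[u-60,v-45]+.5)*6-.5
print('seat,hood roof near edges',q([O+x*e+y*n+[0,0,z] for x,y,z in((69,28,105),(69,-28,105),(85,28,105),(0,0,75),(59,0,83.5))]))
"
```

```text
t 8.325 pos [ 528.4 -195.4   64.3] shift [-0.0002 -0.     -0.0002] jaw yaw 19.38 turn x -0.02 tilt [ 1.6e-03 -3.0e-04 -1.0e+00] F [-0.3  0.4 -1.6] M [-0.04  0.04  0.01] w 31.3
jig xyz TCP -26.2 -0.0 64.3 tilt fix about y,z deg [ 0.05 -0.08]
[181.19264693 207.26386119]
seat,hood roof near edges [[540.5074635  142.87818442]
 [549.14492553 254.33204925]
 [584.28772216 138.47538407]
 [363.65588157 274.08316716]
 [522.86161534 241.48235642]]
```

View pics/s3c.png

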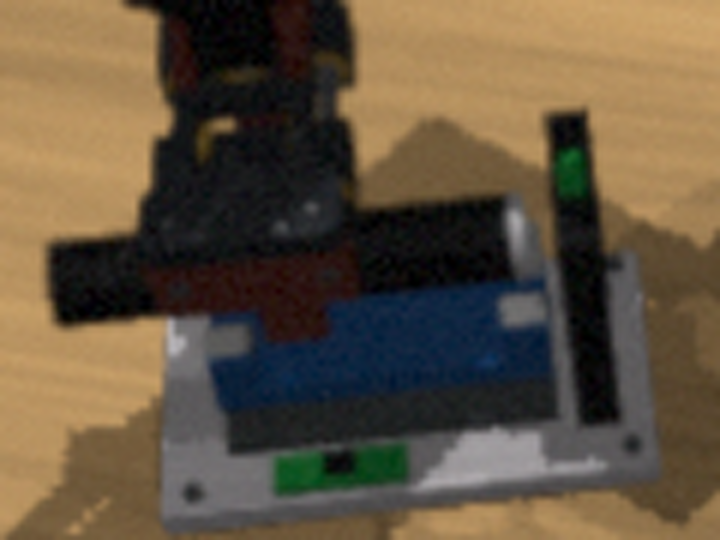

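The scene crop shows the glass end at about (525,240), short of the hood whose left edge is at about (562,254). The fingers are between the saddles. I'll check the jig x offset against the visible saddles and hood.

```bash
python3 -c "
from h import *
d=load('s3');p=proj(d,[O+[0,0,75]])[0];u,v=p.astype(int)
def q(P): return (proj(d,[O+x*e+y*n+[0,0,z] for x,y,z in P])-[u-60,v-45]+.5)*6-.5
print('hood top corners +n/-n',q([(69,34,114),(85,34,114),(69,-34,114),(85,-34,114),(69,-34,12),(85,-34,12)]).round())
print('plate -n corners top',q([(-62,-25,43),(62,-25,43)]).round())
print('saddle edges z~65',q([(-62,-22,65),(-46,-22,65),(46,-22,65),(62,-22,65)]).round())
print('base front corners',q([(-83.5,-55,12),(101.5,-55,12)]).round())
print('mm scale',q([(0,0,75),(10,0,75)]))
"
```

```text
hood top corners +n/-n [[537. 114.]
 [581. 109.]
 [548. 249.]
 [593. 245.]
 [573. 435.]
 [616. 430.]]
plate -n corners top [[208. 401.]
 [546. 365.]]
saddle edges z~65 [[197. 355.]
 [241. 350.]
 [495. 324.]
 [539. 319.]]
base front corners [[163. 523.]
 [665. 469.]]
mm scale [[363.65588157 274.08316716]
 [391.08293243 271.23923859]]
```

carry_out(commands=[[0,0,-0.006,0,0,0],[0,0,-0.007,0,0,0],[0,0,-0.007,0,0,0],[0,0,-0.005,0,0,0],[0,0,0,0,0,0]])

```text
t: 9.0
ee_pos: [520.5, -170.1, 66.1]
orientation: [0.957, 1.346, -0.954]
ft_force: [0.5, 0.3, -2.2]
width: 31.1
```

```bash
python3 -c "
from h import *
jig(0.8,64.5)"
```

```text
t 9.0 pos [ 520.5 -170.1   66.1] shift [ 0.0016 -0.0009 -0.0005] jaw yaw 19.41 turn x 0.01 tilt [ 0.0043 -0.0012 -1.    ] F [ 0.5  0.3 -2.2] M [-0.05  0.02  0.01] w 31.1
jig xyz TCP 0.3 -0.9 66.1 tilt fix about y,z deg [ 0.14 -0.21]
```

```bash
python3 -c "
from h import *
jig(0.8,64.5)
w=grab('wrist','w4');t=grab('top','t4');s=grab('scene','s4')
def crop(d,P,hw,hh,f):
    u,v=proj(d,[P])[0].astype(int);u=max(u,hw);v=max(v,hh);print(u-hw,v-hh,f);return cv2.resize(d['pixels'][v-hh:v+hh,u-hw:u+hw],None,fx=f,fy=f,interpolation=cv2.INTER_CUBIC)
A=crop(w,O+60*e+[0,0,90],66,98,3)
B=crop(s,O+40*e+[0,0,75],40,30,5)
C=crop(t,O+10*e+[0,0,75],40,29,5)
img=np.zeros((590,797,3),np.uint8);print(A.shape,B.shape,C.shape)
img[:A.shape[0],:A.shape[1]]=A;img[:300,397:797]=B;img[300:590,397:797]=C
cv2.imwrite('pics/c4.png',img)
"
```

```text
t 9.0 pos [ 520.5 -170.1   66.1] shift [ 0.0016 -0.0009 -0.0005] jaw yaw 19.41 turn x 0.01 tilt [ 0.0043 -0.0012 -1.    ] F [ 0.5  0.3 -2.2] M [-0.05  0.02  0.01] w 31.1
jig xyz TCP 0.3 -0.9 66.1 tilt fix about y,z deg [ 0.14 -0.21]
218 61 3
159 175 5
336 170 5
(588, 396, 3) (300, 400, 3) (290, 400, 3)
```

View pics/c4.png

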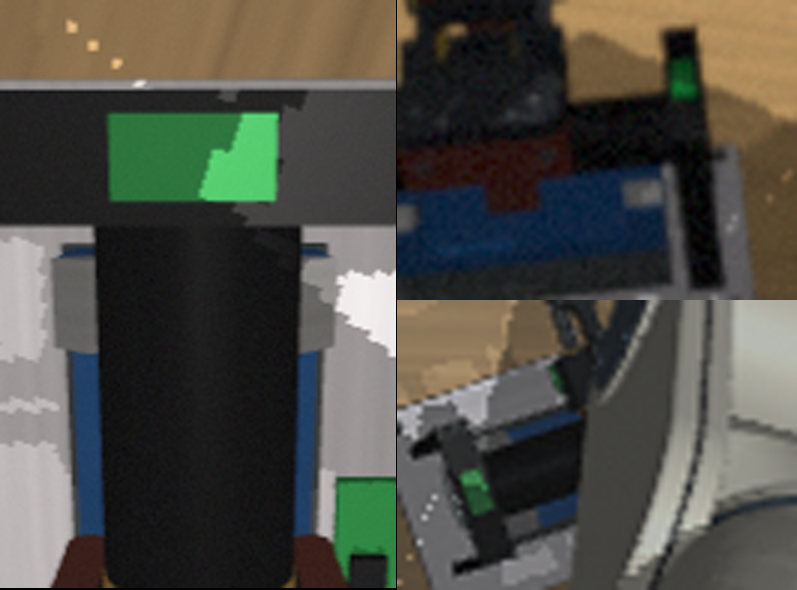

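```bash
python3 -c "
from h import *
d=load('w4')
def J(x,y,z):
    P=atz(d,((x+.5)/3-.5+218,(y+.5)/3-.5+61),z)-O; return (P@e).round(1),(P@n).round(1)
print('camera',((ray(d,(0,0))[0]-O)@e))
print('hood near',J(198,226,114),'far',J(198,88,114),'expect 69,85')
print('hood green patch ctr',J(193,157,114))
print('saddle near bottom',J(75,350,43),J(318,350,43),'saddle near z60',J(75,350,60),'far plate',J(80,245,43),'expect 46,62')
print('barrel sides near hood',J(97,240,85),J(301,240,85))
print('band front sil',J(105,577,85),J(294,577,85),'top centre',J(200,587,101),'expect lens x+13')
print('blue plate sides',J(72,440,43),J(322,440,43))
"
```

```text
camera 74.92437617492443
hood near (np.float64(71.0), np.float64(0.4)) far (np.float64(86.8), np.float64(0.4)) expect 69,85
hood green patch ctr (np.float64(79.1), np.float64(1.0))
saddle near bottom (np.float64(43.9), np.float64(25.5)) (np.float64(43.9), np.float64(-24.4)) saddle near z60 (np.float64(46.7), np.float64(23.2)) far plate (np.float64(64.9), np.float64(23.7)) expect 46,62
barrel sides near hood (np.float64(67.9), np.float64(15.8)) (np.float64(68.0), np.float64(-15.5))
band front sil (np.float64(11.9), np.float64(16.2)) (np.float64(11.9), np.float64(-16.1)) top centre (np.float64(17.3), np.float64(0.0)) expect lens x+13
blue plate sides (np.float64(24.7), np.float64(26.8)) (np.float64(24.7), np.float64(-26.0))
```

```bash
python3 -c "
from h import *
from scipy.optimize import least_squares
d=load('w4');im=d['pixels'].astype(int)
q=ctrl.get_obs()['ee_pos']
def bound(x,zc=85.1):
    th=np.radians(np.arange(-60,61,10));return proj(d,[O+x*e+(16*np.sin(t)-.5)*n+[0,0,zc+16*np.cos(t)] for t in th])
for x in (11,13,15,17): print(x,bound(x)[[0,3,6,9,12]].round(1).tolist())
for u in (262,272,284,296,306):
    c=im[245:285,u,2]-im[245:285,u,0]; print(u,c.tolist())
w3=load('w3')
"
```

```text
11 [[313.8, 261.4], [302.5, 266.8], [285.5, 268.9], [268.3, 266.9], [256.9, 261.5]]
13 [[313.9, 257.6], [302.6, 262.9], [285.5, 265.0], [268.3, 263.0], [256.8, 257.7]]
15 [[314.0, 253.8], [302.7, 259.0], [285.5, 261.0], [268.2, 259.0], [256.7, 253.9]]
17 [[314.1, 250.0], [302.7, 255.0], [285.5, 257.0], [268.2, 255.0], [256.6, 250.0]]
262 [-1, -2, 0, 2, 1, 1, 1, 1, -1, -1, 0, -3, 0, 2, 18, 64, 75, 78, 76, 77, 76, 77, 77, 77, 77, 77, 77, 77, 76, 76, 78, 77, 76, 77, 77, 76, 76, 77, 86, 91]
272 [0, -1, 0, 0, -2, 2, 0, 0, 2, 1, 1, 1, 1, 2, 0, 2, 4, 36, 80, 80, 82, 83, 82, 83, 82, 81, 83, 81, 81, 82, 83, 83, 81, 83, 83, 81, 84, 83, 81, 82]
284 [0, 1, -1, 0, 0, 4, 1, -2, -1, -1, -1, -1, -1, 0, 1, 2, 0, 5, 43, 85, 84, 86, 84, 84, 85, 85, 83, 82, 84, 84, 85, 85, 84, 84, 84, 84, 83, 85, 85, 85]
296 [0, 1, -1, -1, 1, -1, 2, -2, 1, 1, -1, -1, 0, 0, -2, -1, 4, 40, 85, 83, 84, 84, 84, 83, 84, 85, 85, 85, 85, 84, 87, 85, 85, 85, 85, 83, 86, 86, 84, 84]
306 [-2, 1, -1, 1, -1, 3, 1, 0, 4, 1, 0, 1, 1, 3, 23, 72, 79, 79, 78, 79, 77, 78, 78, 77, 78, 78, 78, 77, 76, 78, 78, 77, 78, 76, 79, 78, 91, 91, 90, 90]
```

Measured in one wrist picture: barrel centre at x≈+0.9, hood (jig) at +1.9 relative to my frame. So I'll go 1 mm further, level it, then go down.

carry_out(commands=[[0.001,-0.0005,-0.0012,0,0.15,-0.2],[0,0,0,0,0,0]])

```text
t: 9.4
ee_pos: [520.0, -169.9, 64.9]
orientation: [0.957, 1.35, -0.957]
ft_force: [0.8, 0.1, -2.2]
width: 31.3
```

```bash
python3 -c "
from h import *
jig(1.4,56)"
```

```text
t 9.4 pos [ 520.  -169.9   64.9] shift [ 0.0089 -0.0005 -0.0008] jaw yaw 19.35 turn x -0.05 tilt [ 3.e-04  0.e+00 -1.e+00] F [ 0.8  0.1 -2.2] M [-0.02  0.02  0.02] w 31.3
jig xyz TCP 0.6 -0.5 64.9 tilt fix about y,z deg [ 0.   -0.01]
```

carry_out(commands=[[0.0,-0.0005,-0.001,0,0,0],[0.003,0,0,0,0,0],[0,0,0,0,0,0]])

```text
t: 9.78
ee_pos: [519.1, -169.3, 61.6]
orientation: [0.957, 1.35, -0.957]
ft_force: [0.1, 1.0, -2.1]
width: 31.4
```

```bash
python3 -c "
from h import *
jig(1.4,56)"
```

```text
t 9.775 pos [ 519.1 -169.3   61.6] shift [0.0056 0.0001 0.0002] jaw yaw 19.34 turn x -0.06 tilt [ 1.e-04  1.e-04 -1.e+00] F [ 0.1  1.  -2.1] M [-0.07  0.07 -0.05] w 31.4
jig xyz TCP 1.6 0.1 61.6 tilt fix about y,z deg [-0.   -0.01]
```

Positioned. Now straight down in small steps.

carry_out(commands=[[0.003,0,0,0,0,0],[0.002,0,0,0,0,0],[0.001,0,0,0,0,0],[0,0,0,0,0,0]])

```text
t: 10.28
ee_pos: [519.5, -169.2, 55.6]
orientation: [0.958, 1.35, -0.957]
ft_force: [0.0, 1.1, 2.1]
width: 31.3
```

```bash
python3 -c "
from h import *
jig(1.4,56)"
```

```text
t 10.275 pos [ 519.5 -169.2   55.6] shift [-0.0004 -0.0003  0.    ] jaw yaw 19.33 turn x -0.07 tilt [ 8.e-04  1.e-04 -1.e+00] F [0.  1.1 2.1] M [ 0.13  0.14 -0.02] w 31.3
jig xyz TCP 1.4 -0.3 55.6 tilt fix about y,z deg [ 0.01 -0.04]
```

carry_out(commands=[[0.002,0,0,0,0,0],[0.002,0,0,0,0,0],[0.0015,0,0,0,0,0],[0,0,0,0,0,0]])

```text
t: 10.78
ee_pos: [520.2, -169.1, 51.0]
orientation: [0.958, 1.348, -0.956]
ft_force: [-1.0, 3.2, 6.2]
width: 31.6
```

```bash
python3 -c "
from h import *
jig(1.4,56)"
```

```text
t 10.775 pos [ 520.2 -169.1   51. ] shift [-0.005 -0.001 -0.   ] jaw yaw 19.32 turn x -0.08 tilt [ 0.0022  0.     -1.    ] F [-1.   3.2  6.2] M [ 0.26  0.27 -0.03] w 31.6
jig xyz TCP 1.4 -1.0 51.0 tilt fix about y,z deg [ 0.04 -0.12]
```

carry_out(commands=[[0.001,-0.0006,0,0,0,-0.1],[0.001,0,0,0,0,0],[0,0,0,0,0,0]])

```text
t: 11.15
ee_pos: [520.3, -169.1, 49.9]
orientation: [0.958, 1.348, -0.956]
ft_force: [-1.6, 2.5, 7.2]
width: 31.5
```

```bash
python3 -c "
from h import *
jig(1.4,56)
w=grab('wrist','w5');s=grab('scene','s5')
jig(1.4,56)
def crop(d,P,hw,hh,f):
    u,v=proj(d,[P])[0].astype(int);print(u-hw,v-hh,f);return cv2.resize(d['pixels'][v-hh:v+hh,u-hw:u+hw],None,fx=f,fy=f,interpolation=cv2.INTER_CUBIC)
A=crop(w,O+60*e+[0,0,90],66,98,3)
B=crop(s,O+20*e+[0,0,65],40,30,5)
img=np.zeros((590,797,3),np.uint8)
img[:588,:396]=A;img[:300,397:797]=B
cv2.imwrite('pics/c5.png',img)
im=w['pixels'].astype(int);print((im[240:290,284,2]-im[240:290,284,0]).tolist())
"
```

```text
t 11.15 pos [ 520.3 -169.1   49.9] shift [-0.0061 -0.0011 -0.    ] jaw yaw 19.32 turn x -0.08 tilt [ 1.9e-03 -5.0e-04 -1.0e+00] F [-1.6  2.5  7.2] M [ 0.33  0.22 -0.03] w 31.5
jig xyz TCP 1.4 -1.1 49.9 tilt fix about y,z deg [ 0.06 -0.09]
t 11.25 pos [ 520.3 -169.    50. ] shift [-0.006  -0.0011 -0.    ] jaw yaw 19.32 turn x -0.08 tilt [ 2.e-03 -5.e-04 -1.e+00] F [-1.   2.2  6.8] M [0.33 0.3  0.01] w 31.7
jig xyz TCP 1.4 -1.1 50.0 tilt fix about y,z deg [ 0.07 -0.1 ]
217 68 3
150 179 5
[0, 2, 1, -2, -1, 0, -4, 1, 0, 1, 0, -2, -2, -1, 0, -1, 1, 0, 1, 2, -1, -1, 5, 40, 89, 89, 89, 88, 88, 89, 90, 89, 87, 88, 89, 89, 90, 88, 89, 89, 89, 88, 89, 88, 90, 90, 89, 88, 88, 91]
```

View pics/c5.png

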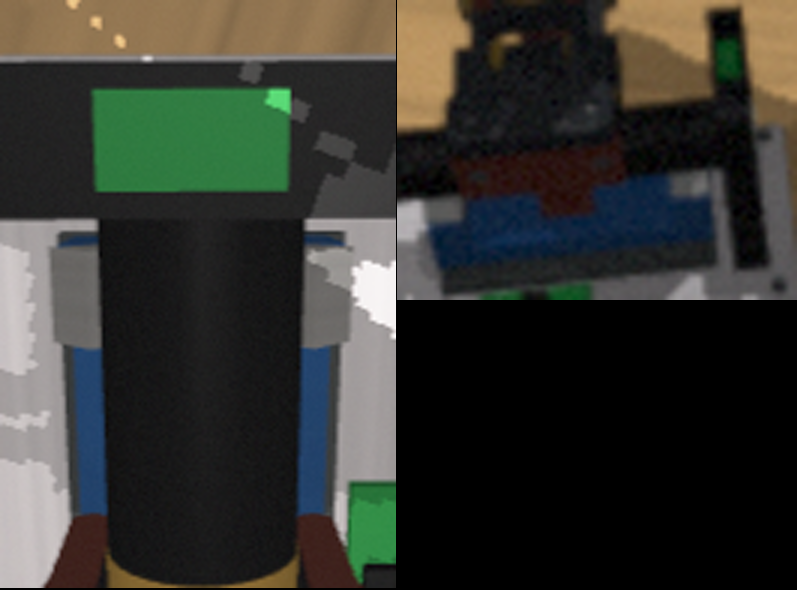

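```bash
python3 -c "
from h import *
d=load('w5')
def J(x,y,z):
    P=atz(d,((x+.5)/3-.5+217,(y+.5)/3-.5+68),z)-O; return (P@e).round(1),(P@n).round(1)
print('hood near',J(198,218,114),'far',J(198,61,114))
P=atz(d,(284,263.1),68.5+16)-O;print('lens x',P@e-13, P@n)
print('saddle near bottom',J(75,346,37),'far plate',J(80,235,37),'saddle y',J(50,300,60),J(350,300,60),'barrel',J(102,300,69),J(302,300,69))
"
```

```text
hood near (np.float64(71.2), np.float64(0.3)) far (np.float64(86.6), np.float64(0.3))
lens x 1.7345088960687374 -0.060835827216642414
saddle near bottom (np.float64(43.3), np.float64(24.7)) far plate (np.float64(64.5), np.float64(22.9)) saddle y (np.float64(55.4), np.float64(25.3)) (np.float64(55.3), np.float64(-24.9)) barrel (np.float64(56.6), np.float64(15.6)) (np.float64(56.5), np.float64(-15.9))
```

The barrel sits midway between the saddle faces, at x=1.7 against hood/jig 1.9, so it is flush to about 0.2 mm. I'll sink it a little deeper for margin.

carry_out(commands=[[0.0013,0,0,0,0,0],[0,0,0,0,0,0],[0,0,0,0,0,0],[0,0,0,0,0,0]])

```text
t: 11.75
ee_pos: [521.0, -168.8, 50.1]
orientation: [0.958, 1.347, -0.956]
ft_force: [-2.0, 2.3, 6.4]
width: 31.3
```

```bash
python3 -c "
from h import *
jig(1.4,50)
o=ctrl.get_obs()
if 46.5<o['ee_pos'][2]<50 and 6.3<o['ft_force'][2]<9.8: ctrl.close_job();print('closed')
"
```

```text
t 11.75 pos [ 521.  -168.8   50.1] shift [ 0.0001 -0.0018 -0.    ] jaw yaw 19.32 turn x -0.08 tilt [ 3.4e-03 -6.0e-04 -1.0e+00] F [-2.   2.3  6.4] M [ 0.31  0.27 -0.03] w 31.3
jig xyz TCP 1.4 -1.8 50.1 tilt fix about y,z deg [ 0.09 -0.17]
```

carry_out(commands=[[0.001,-0.0015,0,0,0,-0.2],[0.0018,-0.0005,0,0,0,0]])

```text
t: 12.0
ee_pos: [519.7, -169.3, 48.2]
orientation: [0.957, 1.348, -0.958]
ft_force: [-0.4, 4.2, 8.8]
width: 31.4
```

```bash
python3 -c "
from h import *
jig(1.4,50);ctrl.get_image('wrist');ctrl.get_image('wrist');jig(1.4,50)
"
```

```text
t 12.0 pos [ 519.7 -169.3   48.2] shift [-0.0018 -0.0005 -0.0001] jaw yaw 19.31 turn x -0.09 tilt [ 0.0014 -0.0017 -1.    ] F [-0.4  4.2  8.8] M [0.49 0.2  0.  ] w 31.4
jig xyz TCP 1.3 -0.5 48.2 tilt fix about y,z deg [ 0.12 -0.05]
t 12.1 pos [ 519.7 -169.3   48.1] shift [-0.0019 -0.0005 -0.0001] jaw yaw 19.32 turn x -0.08 tilt [ 0.0013 -0.0017 -1.    ] F [-1.4  3.2  8.4] M [ 0.44  0.19 -0.01] w 31.5
jig xyz TCP 1.3 -0.5 48.1 tilt fix about y,z deg [ 0.12 -0.04]
```

Force indicates about 8 mm of sink. But the pitch moment of about 0.48 N·m may mean the glass-side saddle carries most of the load. I'll test with a small pitch correction.

carry_out(commands=[[0.0004,-0.0003,0,0,0.3,0]])

```text
t: 12.22
ee_pos: [519.7, -169.2, 48.1]
orientation: [0.96, 1.352, -0.955]
ft_force: [-0.9, 3.1, 7.9]
width: 31.4
```

```bash
python3 -c "
from h import *
ctrl.get_image('wrist');jig(1.4,50);ctrl.get_image('wrist');jig(1.4,50)
"
```

```text
t 12.275 pos [ 519.7 -169.2   48.1] shift [-0.0019 -0.0005  0.    ] jaw yaw 19.31 turn x -0.09 tilt [ 1.0e-04  3.8e-03 -1.0e+00] F [-2.   3.5  8.4] M [0.56 0.25 0.02] w 31.6
jig xyz TCP 1.4 -0.5 48.1 tilt fix about y,z deg [-0.2  -0.08]
t 12.325 pos [ 519.7 -169.2   48.1] shift [-0.0019 -0.0004 -0.    ] jaw yaw 19.3 turn x -0.1 tilt [ 1.0e-04  3.6e-03 -1.0e+00] F [-2.   3.3  8.4] M [ 0.57  0.22 -0.01] w 30.9
jig xyz TCP 1.4 -0.4 48.1 tilt fix about y,z deg [-0.19 -0.07]
```

carry_out(commands=[[0.0005,-0.0002,-0.0005,0,-0.15,0]])

```text
t: 12.45
ee_pos: [520.0, -169.0, 48.2]
orientation: [0.959, 1.348, -0.956]
ft_force: [0.7, 0.1, 7.5]
width: 31.8
```

```bash
python3 -c "
from h import *
jig(1.4,50);s=grab('scene','s6');w=grab('wrist','w6');jig(1.4,50)
im=w['pixels'].astype(int);print('band col',(im[255:270,284,2]-im[255:270,284,0]).tolist())
u,v=proj(s,[O+[0,0,65]])[0].astype(int);print(u-50,v-35)
cv2.imwrite('pics/s6.png',cv2.resize(s['pixels'][v-35:v+35,u-50:u+50],None,fx=8,fy=8,interpolation=cv2.INTER_CUBIC))
def q(P): return ((proj(s,[O+x*e+y*n+[0,0,z] for x,y,z in P])-[u-50,v-35]+.5)*8-.5).round()
print(q([(x,-16,z) for x in(-83,-40,40,68) for z in (67,)]))
"
```

```text
t 12.45 pos [ 520.  -169.    48.2] shift [-0.0018 -0.0008  0.0001] jaw yaw 19.31 turn x -0.09 tilt [ 2.4e-03  5.0e-04 -1.0e+00] F [0.7 0.1 7.5] M [-0.05  0.16  0.04] w 31.8
jig xyz TCP 1.5 -0.9 48.2 tilt fix about y,z deg [ 0.02 -0.14]
t 12.55 pos [ 520.1 -169.1   48.3] shift [-0.0017 -0.0009  0.    ] jaw yaw 19.31 turn x -0.09 tilt [ 2.6e-03  4.0e-04 -1.0e+00] F [-0.4  1.   8.3] M [0.16 0.17 0.  ] w 31.5
jig xyz TCP 1.4 -0.9 48.3 tilt fix about y,z deg [ 0.03 -0.15]
band col [1, 1, 1, 0, 0, 0, 0, 1, 31, 88, 89, 90, 89, 89, 90]
131 175
[[105. 356.]
 [263. 340.]
 [557. 309.]
 [659. 298.]]
```

View pics/s6.png

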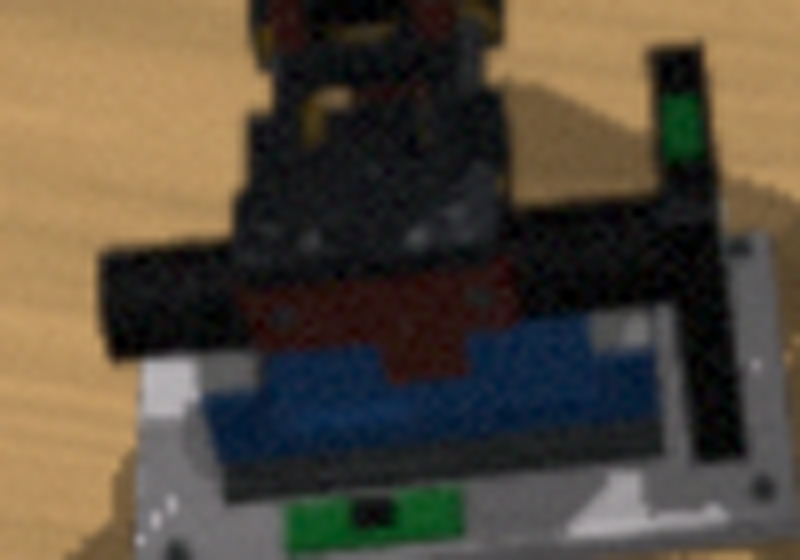

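The scene crop shows the barrel level on both saddles, with its red end at about (108,300). It passes under the hood without poking out beyond it. The axial force is relieved (about 1 N) and the moment fell with it. Pressing force is about 10 N. Handing in.

```bash
python3 -c "
from h import *
jig(1.4,50);ctrl.close_job()"
```

```text
t 12.55 pos [ 520.1 -169.1   48.3] shift [-0.0017 -0.0009  0.    ] jaw yaw 19.31 turn x -0.09 tilt [ 2.6e-03  4.0e-04 -1.0e+00] F [-0.4  1.   8.3] M [0.16 0.17 0.  ] w 31.5
jig xyz TCP 1.4 -0.9 48.3 tilt fix about y,z deg [ 0.03 -0.15]
the job is handed in; nothing more can be done
```

I took the large black barrel off its rest by the brass band. I lowered it behind the hood and slid it about 28 mm, glass end first, under the hood. Then I pressed it straight down and handed the job in at 12.6 s, still gripping it and holding it pressed.

**Last checks**
- **Sink:** about 8 mm of the 10 mm travel. The force on the block was about 10.4 N, and the tool went down about 8 mm after contact.
- **Flush with the hood:** about 0.2 mm off, with the barrel 1.7 mm and the hood 1.9 mm along my jig axis. I measured this just before the last press; the tool's x reading has not changed since. The glass end was hidden, so this comes from the band edge and the hood's top edges.
- **Seating:** the barrel sits centred between the saddle faces and looks level in the scene picture.
- **Grip:** finger opening 31.5 mm.

**What disagreed**
- **Hood position:** the cameras differed by 1–3 mm along the jig, so I went by the close wrist view.
- **Axial force:** about 4 N and a 0.5 N·m moment built up while pressing. I eased them off with a nudge of about 0.5 mm, made while pressed.
- **Sideways drift:** while pressed, the tool drifted up to 1.8 mm sideways. I brought it back to 0.9 mm, within the block's 3 mm float.

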